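Wind down the screw press

TASK

A lidded pink food tub stands in the small screw press. With a fingertip, push the wings of the red wing screw round clockwise (seen from above), stroke after stroke, until the white plate meets the tub's lid, then about half a turn of the screw more so that the spring gently holds the lid down, and take the hand away. Only push, lightly: do not pinch the wing screw, do not shift or lift the tub, and leave the things standing round the press alone.

Things in the scene. Friction and masses are not known exactly. Their poses are not given: they have to be found in the camera images.
- press: fixed screw press; origin under the centre of its wooden base (140 x 210 x 12 mm, long side along its y). Two 14 mm posts at y = +-84 mm carry a grey bridge, 32 mm wide in x, 198 mm long in y, its top 168 mm above the origin; a domed nut over each post rises to 181 mm, a brass bush (28 mm) in the middle to 170 mm. The wing screw stands on the vertical axis through the origin
- wing (a joint): turn of the red wing screw in rad, grows clockwise seen from above (tightening). Starts between 0 and 3; one turn (6.28) lowers the screw, its wings and the white plate by 12 mm. Free range to 17. It turns with a steady light friction of 0.06 N m (about 2 N at a wing) and stays where it is left
- wing_axis (a point): centre of the red wing screw, on its vertical axis, half-way up the wings (the wings reach 13 mm above and below this point); the hub is 26 mm across
- wing_end_a (a point): on one wing, 32 mm from the axis, half-way up and in the middle of its thickness. Each wing is a flat upright blade 9 mm thick and 26 mm high that reaches 44 mm from the axis
- wing_end_b (a point): the same point on the opposite wing
- plate_under (a point): centre of the underside of the round white press plate (114 mm across, resting on the lid's raised rim, 8 mm thick). It does not turn. The plate is sprung: once on the lid it stays there and the screw's sleeve comes down over a spring of 800 N/m, so half a turn past contact gives about 5 N
- tub_lid (a point): centre of the top of the tub's lid. The loose tub (120 mm across, 61 mm high, pink with a darker lid) stands on the press's base under the plate
- short_tin: bystander: loose short food tin, 76 mm across, 58 mm high, origin at the centre of its underside
- red_spice: bystander: loose spice jar with a red cap, 45 mm across, 106 mm high, origin at the centre of its underside
- yoghurt: bystander: loose white yoghurt tub, 72 mm across, 71 mm high, origin at the centre of its underside
There are look-alikes about, which are no part of the job. Of the things like the part that bears tub_lid, leave any that is blue; of the rest the larger one is meant.

How it is judged:
By the outcome, as a careful person would: the job done as asked, in the order asked, and still so for the second after the job is handed in, with the robot touching nothing.
It also fails if it takes over 64 s, if anything falls off the work surface, if the arm or the gripper's body presses on something with over 40 N, if the wrist force passes 120 N, or if a joint passes its speed limit or range.

ROBOT

A 6-joint arm with a two-finger parallel gripper is mounted at the origin on a cart in front of the work surface, level with it; the furniture and walls round the work are solid. World frame = base frame: x ahead of the robot, y to its left, z up, the work surface at z = 0. Lengths are in m, angles in degrees, forces in N, time in s.
With the tool pointing down it reaches from about 0.3 to 0.75 m from the base axis. Payload 8.5 kg.
Tool frame: the origin (TCP) lies between the finger pads; the fingertips stand 17 mm ahead of it and the grasp point (between the pads) lies 2 mm behind it (env.tip_reach is the distance from the TCP to the fingertips, in m); z points along the fingers, y is the line along which they close (so a half turn about z gives the same grasp; the last joint's range is limited). The gripper opens to 85 mm and grips with 20 to 120 N. Pads are 22 mm wide; open, the fingers measure 114 mm over their backs; the gripper's body (76 mm by 85 mm) begins 54 mm behind the grasp point. The pads swing forward as they close: fully open they stand 13 mm farther back than shut.
Start: joints at [-84.414, 21.807, 74.336, -0, 83.858, -12.336], TCP at [0.169, -0.523, 0.248] pointing down, gripper open.
Joint ranges: [-178.18, 178.18], [-50.72, 133.34], [12.68, 142.11], [-81.47, 261.47], [9.98, 163.14], [-165.26, 165.26]. Speed limits (degrees/s): [136.94, 136.94, 180, 180, 180, 180].

INTERFACE

Orientations are given as a 3x3 rotation matrix whose columns are the frame's x, y, z axes.
In Python, from rig import env, viewer gives the robot as it stands.
- The arm moves only by the tool move_arm, never from a script. Its argument "motion" is a list of rows, each a list of 2 entries, a list of its own where there are three numbers: the shift along the tool's x, y, z normalised to -1 to 1, where 1 is 50 mm, then the turn, a rotation vector about the tool's x, y, z normalised to -1 to 1, where 1 is 8 degrees. A call has 1 to 20 rows; each row shifts and turns the commanded pose from where the row before left it, along the tool's axes as they then stand; what a row does not reach is not made up. A row lasts 1/10 s, in which the tool goes at most 50 mm and 8.59 degrees, less where a joint would pass 70% of its speed; a pose out of reach is approached as far as the arm can. A call with a number of a shift or a turn outside -1 to 1 is refused whole. A call with a gripper value outside its range is refused whole. "claw" is the closure, from 0 (fully open) to 1 (shut), set as the call begins (left out, the last holds). The fingers move at their own pace and stop on an object; "force" is the grip in N (left out, the last holds). Time passes only in rows, so rows that do not move let the fingers close. It gives the time, the measured TCP pose, the force, the opening and the grip force at its end, in the units of the state.
- env.observe(): the state, without advancing time (a new reading comes with each control period).
- viewer.get_image(name): name is "scene" or "top"; returns a dict with "frame" (384x512x3 uint8, red, green, blue), "depth" (384x512 float32, m along the optical axis (not along the pixel's ray), 0 where there is no reading), "fx", "fy", "cx", "cy" (pixels), "eye" and "attitude" of the camera in the world. Camera axes: x right, y up, looking along -z (the intrinsics and any distortion apply to the point x, -y, -z); pixel columns grow to the right and rows downward; lengths in m; the calibration is good to about 2 mm. A picture is of the moment at which its call begins.
- env.close_job(): hands the job in; it is judged then, once.
The state is a dict: "time_s": time; "q": joint angles; "qvel": joint speeds; "joint_efforts": joint torques, N m; "position": TCP position; "tool_rot": TCP orientation; "ft_force": force on the tool from outside, world axes, zero at the start; "wrist_torque": the same for the moment, N m; "grip_width": finger opening in m; "gripper_force": force on a finger pad.
Only numpy, scipy, OpenCV 4.12 (cv2) and the standard library are available. Lean on these libraries where they do the work, as an engineer would, in place of code of your own. Each camera call takes 0.05 s, during which the arm holds its last target. There are 200 camera calls.

## Working session

There is one attempt and no reset: what is moved stays moved. The work goes in short steps, Python scripts to look and compute and a tool call to move; the robot and the scene stay as the last step left them, time stands still between calls to the robot, and variables do not carry over. Pictures are saved under pics/ and viewed, at most 10 in all, crops included, and the job is handed in when it is done.

Besides the shell and the picture viewer there is one more tool, called after "Call:" by a JSON object that holds its "op" and its "data", one argument or row to a line. move_arm: Moves the arm, as the interface text tells. Scaled input: -1 to 1 covers 50 mm each way for a shift and 8 degrees each way for a turn. Its arguments: {"type":"object","properties":{"motion":{"type":"array","items":{"type":"array"}},"claw":{"type":"number"},"force":{"type":"number"}},"required":["motion"]}

```bash
mkdir -p pics; ls; cat > h.py <<'E'
import numpy as np, cv2
from rig import env, viewer
def shot(n,save):
    d=viewer.get_image(n); cv2.imwrite(f'pics/{save}.png',d['frame'][...,::-1]); np.savez(f'pics/{save}.npz',**{k:v for k,v in d.items()}); return d
def load(s): return dict(np.load(f'pics/{s}.npz',allow_pickle=True))
def P(d,u,v,z=None):
    "world point of pixel; z given: intersect with that height, else by depth"
    r=np.array([(u-d['cx'])/d['fx'],-(v-d['cy'])/d['fy'],-1.]); w=np.array(d['attitude'])@r; e=np.array(d['eye'])
    if z is None: return e+w*d['depth'][int(round(v)),int(round(u))]
    return e+w*(z-e[2])/w[2]
E
python3 - <<'E'
from h import *
a=shot('scene','s1'); b=shot('top','t1')
cv2.imwrite('pics/both1.png',cv2.resize(np.vstack([a['frame'],b['frame']])[...,::-1],(400,600)))
for d in (a,b): print({k:(v if k not in('frame','depth') else 0) for k,v in d.items()})
print(env.observe(),env.tip_reach)
E
```

```text
pics
{'frame': 0, 'depth': 0, 'fx': 466.0083686157201, 'fy': 466.0083686157201, 'cx': 259.3461301400684, 'cy': 187.8695407177209, 'eye': array([-0.04783586,  0.85969978,  0.71794496]), 'attitude': array([[-0.74182817,  0.35976085, -0.56591793],
       [-0.67019696, -0.42663556,  0.60730398],
       [-0.02295652,  0.82979168,  0.55760091]])}
{'frame': 0, 'depth': 0, 'fx': 478.64616567883036, 'fy': 478.64616567883036, 'cx': 259.2610306433085, 'cy': 188.89956531637847, 'eye': array([0.47776972, 0.21184598, 1.10536313]), 'attitude': array([[-0.02018996,  0.99864093, -0.04804851],
       [-0.99975518, -0.01973069,  0.01001366],
       [ 0.00905202,  0.04823893,  0.99879481]])}
{'time_s': 0.1, 'q': array([-8.44146470e+01,  2.18365923e+01,  7.43780561e+01, -2.64129415e-03,
        8.38573909e+01, -1.23370120e+01]), 'qvel': array([ 0.04638599, -0.07990775, -0.11919703,  0.05362601, -0.08804077,
        0.07529861]), 'joint_efforts': array([ 3.79838690e-03, -4.49219263e+01, -2.31659746e+01, -2.18981572e-04,
        3.65721884e-03, -1.84817827e-05]), 'position': array([ 0.169203  , -0.52308123,  0.2477924 ]), 'tool_rot': array([[ 9.51472849e-01,  3.07732660e-01, -1.67990309e-04],
       [ 3.07732624e-01, -9.51472058e-01,  1.24689237e-03],
       [ 2.23871420e-04, -1.23808034e-03, -9.99999209e-01]]), 'ft_force': array([ 0.01394932, -0.12150685,  0.47107528]), 'wrist_torque': array([-0.01033117,  0.03322749,  0.02226461]), 'gripper_force': 0.0, 'grip_width': 0.08530394478540866} 0.017
```

View pics/s1.png

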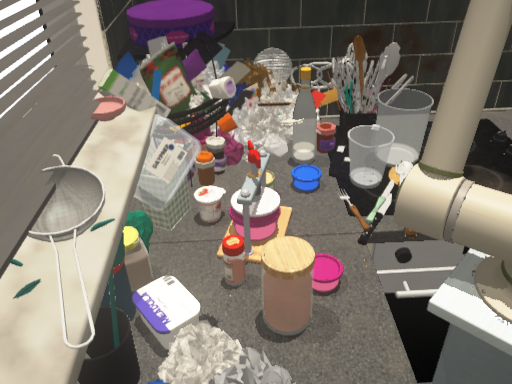

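View pics/t1.png

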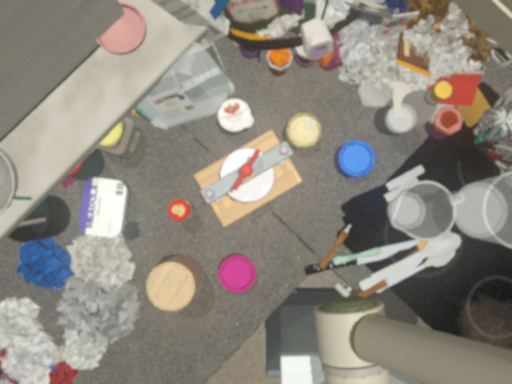

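The press is at scene (255,200) and top (247,176). There are three candidates for the tub. The pink tub in the press, top (247,176) and scene (255,210), is the large one. The small magenta tub is at top (238,273), scene (325,272), and the blue one at top (357,158), scene (306,178). I choose the one in the press. Around it stand the yoghurt at top (235,115), the short tin at (303,130) and the red spice jar at (179,210). The wooden-lidded jar is at (171,286).

```bash
python3 - <<'E'
from h import *
a=load('s1');b=load('t1')
c1=cv2.resize(b['frame'][110:240,180:330][...,::-1],(0,0),fx=4,fy=4,interpolation=cv2.INTER_CUBIC)[:, :600]
c2=cv2.resize(a['frame'][130:260,220:310][...,::-1],(0,0),fx=4,fy=4,interpolation=cv2.INTER_CUBIC)[:520]
cv2.imwrite('pics/c1.png',cv2.resize(np.hstack([c1,c2]),(800,433)))
for n,u,v in [('nutR',285,150),('nutL',208,195),('yog',235,115),('tin',303,130),('spice',179,210),('wingmid',247,171),('jar',171,286)]:
    print(n,P(b,u,v).round(3))
E
```

```text
nutR [0.597 0.151 0.18 ]
nutL [0.512 0.302 0.18 ]
yog [0.69  0.251 0.071]
tin [0.657 0.102 0.055]
spice [0.485 0.369 0.11 ]
wingmid [0.553 0.225 0.227]
jar [0.337 0.378 0.165]
```

View pics/c1.png

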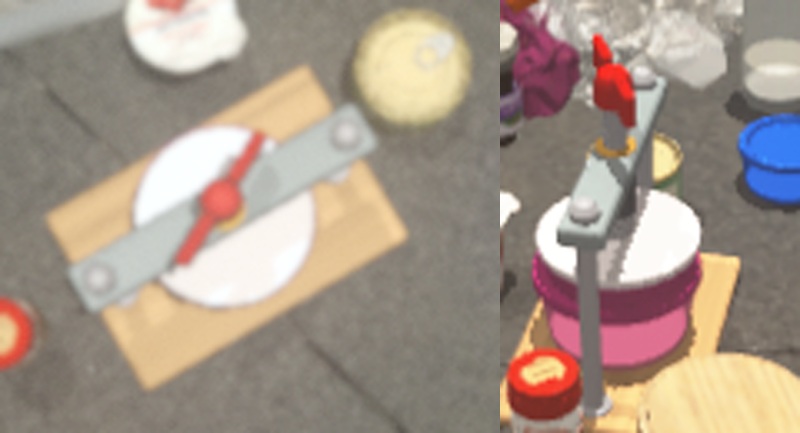

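```bash
python3 - <<'E'
from h import *
a=load('s1');b=load('t1')
n1=P(b,283.8,149.9,.18);n2=P(b,209.7,193.1,.18);print('nuts',n1,n2,'mid',(n1+n2)/2,np.linalg.norm(n1-n2))
def cloud(d,m):
    v,u=np.nonzero(m&(d['depth']>0)); return np.array([P(d,x,y) for x,y in zip(u,v)])
for nm,d in(('top',b),('scene',a)):
    hsv=cv2.cvtColor(d['frame'],cv2.COLOR_RGB2HSV); H,S,V=[hsv[...,i].astype(int) for i in range(3)]
    ax=(n1+n2)/2
    for col,m in(('red',((H<8)|(H>172))&(S>150)&(V>90)),('white',(S<45)&(V>150)),('pink',(H>140)&(H<175)&(S>60))):
        c=cloud(d,m); c=c[(np.linalg.norm(c[:,:2]-ax[:2],axis=1)<.075)]
        if col=='red': c=c[c[:,2]>.17]
        if col=='white': c=c[(c[:,2]>.06)&(c[:,2]<.15)]
        print(nm,col,len(c),'z pct',np.percentile(c[:,2],[2,10,25,50,75,90,98]).round(4),'med',np.median(c,0).round(4))
        if col=='red':
            xy=c[:,:2]-c[:,:2].mean(0);w,V2=np.linalg.eigh(xy.T@xy);e=V2[:,1];t=xy@e;print('  dir deg',np.degrees(np.arctan2(e[1],e[0])),'ext',t.min(),t.max(),'center',c[:,:2].mean(0)+e*(t.min()+t.max())/2)
            k=c[np.linalg.norm(c[:,:2]-ax[:2],axis=1)<.01]; print('  hub z',np.percentile(k[:,2],[5,50,95]).round(4)); k=c[np.linalg.norm(c[:,:2]-ax[:2],axis=1)>.02]; print('  blade z',np.percentile(k[:,2],[5,50,95]).round(4))
# by known pixels, ends of wings
for z in(.215,.225): print(z,P(b,258.3,150.5,z)[:2],P(b,234.6,188.6,z)[:2],P(b,246.6,170,z)[:2])
E
```

```text
nuts [0.5972383  0.15333502 0.18      ] [0.51605098 0.29851898 0.18      ] mid [0.55664464 0.225927   0.18      ] 0.1663423127205394
top red 3 z pct [0.2307 0.2311 0.2319 0.2332 0.2333 0.2333 0.2333] med [0.5369 0.2398 0.2332]
  dir deg 147.72793170929734 ext -0.039953721101340656 0.024099562104433488 center [0.55676435 0.22675896]Traceback (most recent call last):
  File "<stdin>", line 16, in <module>
    return _quantile_unchecked(
        a, q, axis, out, overwrite_input, method, keepdims, weights)
    return _ureduce(a,
                    func=_quantile_ureduce_func,
    ...<5 lines>...
                    overwrite_input=overwrite_input,
                    method=method)
    r = func(a, **kwargs)
    result = _quantile(arr,
                       quantiles=q,
    ...<2 lines>...
                       out=out,
                       weights=wgt)
    slices_having_nans = np.isnan(arr[-1, ...])
                                  ~~~^^^^^^^^^
IndexError: index -1 is out of bounds for axis 0 with size 0
```

```bash
cat > m.py <<'E'
from h import *
import sys
AX=np.array([.5566,.2259])
def meas(s):
    for nm in s:
        d=load(nm); f=d['frame'].astype(int); r,g,bl=f[...,0],f[...,1],f[...,2]
        for col,m in(('red',(r-np.maximum(g,bl)>50)),('white',(f.min(-1)>165)&(f.max(-1)-f.min(-1)<45)),('pink',(r-g>50)&(bl-g>15))):
            v,u=np.nonzero(m&(d['depth']>0)); c=np.array([P(d,x,y) for x,y in zip(u,v)])
            q=np.linalg.norm(c[:,:2]-AX,axis=1)<.07
            q&= {'red':c[:,2]>.175,'white':(c[:,2]>.06)&(c[:,2]<.15),'pink':(c[:,2]<.15)}[col]
            c=c[q]
            if len(c)<5: print(nm,col,len(c)); continue
            print(nm,col,len(c),'z',np.percentile(c[:,2],[1,10,50,90,99]).round(4))
            if col=='red':
                xy=c[:,:2]-AX; w,E=np.linalg.eigh(xy.T@xy); e=E[:,1]; t=xy@e
                print('  dir',np.degrees(np.arctan2(e[1],e[0])).round(1),'ext',t.min().round(4),t.max().round(4),'ctr',AX+e*(t.min()+t.max())/2)
if __name__=='__main__': meas(sys.argv[1:])
E
python3 m.py t1 s1; python3 - <<'E'
from h import *
b=load('t1')
for z in(.215,.225): print(z,P(b,258.3,150.5,z)[:2],P(b,234.6,188.6,z)[:2],P(b,246.6,170,z)[:2])
E
```

```text
t1 red 279 z [0.2187 0.2242 0.2291 0.2324 0.2337]
  dir 147.0 ext -0.0424 0.0423 ctr [0.55663722 0.22587581]
t1 white 1391 z [0.0684 0.096  0.0987 0.1011 0.1031]
t1 pink 0
s1 red 219 z [0.2024 0.2103 0.2248 0.232  0.2335]
  dir 145.1 ext -0.0424 0.0449 ctr [0.55555524 0.22662982]
s1 white 626 z [0.0956 0.0975 0.0992 0.1007 0.1019]
s1 pink 800 z [0.0201 0.0282 0.0636 0.0731 0.0754]
0.215 [0.59249926 0.20326467] [0.52206708 0.24881009] [0.55636006 0.22582254]
0.225 [0.59121069 0.20336105] [0.52156956 0.24839493] [0.55547738 0.22566557]
```

Both cameras agree that the axis is at (0.5566, 0.2259), the wings lie along 146.5°/-33.5°, wing top is about 0.232, plate top about 0.099 and lid about 0.073. That leaves a gap of about 18 mm, so roughly 1.5 turns to contact and 2 turns in all. I'll lift, close the fingers and travel there.

Call:
{"op": "move_arm", "data": {
  "motion": [
    [[0,0,-0.9],[0,0,0]],
    [[0,0,-0.9],[0,0,0]],
    [[0,0,-0.9],[0,0,0]]
  ],
  "claw": 1,
  "force": 20
}}

```text
time_s: 0.4
position: [0.1692, -0.5229, 0.3847]
tool_rot: [[0.951, 0.308, -0.0], [0.308, -0.951, 0.001], [0.0, -0.001, -1.0]]
ft_force: [0.6, -0.1, -0.8]
grip_width: 0.0441
gripper_force: 0.0
```

Call:
{"op": "move_arm", "data": {
  "motion": [
    [[0.56,-0.605,0],[0,0,0]],
    [[0.56,-0.605,0],[0,0,0]],
    [[0.56,-0.605,0],[0,0,0]],
    [[0.56,-0.605,0],[0,0,0]],
    [[0.56,-0.605,0],[0,0,0]],
    [[0.56,-0.605,0],[0,0,0]],
    [[0.56,-0.605,0],[0,0,0]],
    [[0.56,-0.605,0],[0,0,0]],
    [[0.56,-0.605,0],[0,0,0]],
    [[0.56,-0.605,0],[0,0,0]],
    [[0.56,-0.605,0],[0,0,0]],
    [[0.56,-0.605,0],[0,0,0]],
    [[0.56,-0.605,0],[0,0,0]],
    [[0.56,-0.605,0],[0,0,0]],
    [[0.56,-0.605,0],[0,0,0]],
    [[0.56,-0.605,0],[0,0,0]],
    [[0.56,-0.605,0],[0,0,0]],
    [[0.56,-0.605,0],[0,0,0]],
    [[0.56,-0.605,0],[0,0,0]],
    [[0.56,-0.605,0],[0,0,0]]
  ]
}}

```text
time_s: 2.4
position: [0.5162, 0.2265, 0.3829]
tool_rot: [[0.951, 0.308, -0.001], [0.308, -0.951, -0.0], [-0.001, -0.0, -1.0]]
ft_force: [1.1, -0.5, -0.4]
grip_width: 0.0002
gripper_force: 0.0
```

Call:
{"op": "move_arm", "data": {
  "motion": [
    [[0,0,0],[0,0,-1]],
    [[0,0,0],[0,0,-1]],
    [[0,0,0],[0,0,-1]],
    [[0,0,0],[0,0,-1]],
    [[0,0,0],[0,0,-1]],
    [[0,0,0],[0,0,-1]],
    [[0,0,0],[0,0,-1]],
    [[0,0,0],[0,0,-1]],
    [[0,0,0],[0,0,-1]],
    [[0,0,0],[0,0,-1]],
    [[0,0,0],[0,0,-1]],
    [[0,0,0],[0,0,-1]],
    [[0,0,0],[0,0,-1]],
    [[0,0,0],[0,0,-1]]
  ]
}}

```text
time_s: 3.8
position: [0.5158, 0.2247, 0.3829]
tool_rot: [[-0.646, 0.763, -0.001], [0.763, 0.646, -0.0], [0.001, -0.001, -1.0]]
ft_force: [0.8, 0.9, -0.4]
grip_width: 0.0003
gripper_force: 0.0
```

Call:
{"op": "move_arm", "data": {
  "motion": [
    [[0,0,0],[0,0,-1]],
    [[0,0,0],[0,0,-1]],
    [[0,0,0],[0,0,-1]],
    [[0,0,0],[0,0,-1]],
    [[0,0,0],[0,0,-1]],
    [[0,0,0],[0,0,-1]],
    [[0,0,0],[0,0,-1]],
    [[0,0,0],[0,0,-1]],
    [[0,0,0],[0,0,-1]],
    [[0,0,0],[0,0,-1]],
    [[0,0,0],[0,0,-1]],
    [[0,0,0],[0,0,-1]],
    [[0,0,0],[0,0,-1]],
    [[0,0,0],[0,0,-0.3]],
    [[0,0,0],[0,0,0]]
  ]
}}

```text
time_s: 5.3
position: [0.5158, 0.2247, 0.3829]
tool_rot: [[-0.554, -0.832, -0.001], [-0.832, 0.554, -0.0], [0.001, 0.001, -1.0]]
ft_force: [0.2, 0.0, -0.0]
grip_width: 0.0001
gripper_force: 0.0
```

```bash
cat > st.py <<'E'
from h import *
AX=np.array([.5566,.2259])
o=env.observe(); R=np.array(o['tool_rot']); p=np.array(o['position'])
psi=np.degrees(np.arctan2(R[1,0],R[0,0])); d=p[:2]-AX
print('t',round(o['time_s'],2),'p',p.round(4),'psi',psi.round(2),'tilt',R[:2,2].round(4),'q6',o['q'][5].round(1),'f',np.round(o['ft_force'],2),'w',o['grip_width'])
a=np.radians(psi-90); e=np.array([np.cos(a),np.sin(a)]); t=np.array([-e[1],e[0]])
print('blade-frame(phi=psi-90): radial %.4f tang %.4f  in tool x,y: '%(d@e,d@t), R[:2,0]@d,R[:2,1]@d)
E
python3 st.py; python3 - <<'E'
from h import *
a=shot('scene','s2');c=cv2.resize(a['frame'][60:260,190:390][...,::-1],(600,600)); cv2.imwrite('pics/c2.png',c)
E
```

```text
t 5.3 p [0.5158 0.2247 0.3829] psi -123.66 tilt [-0.0009 -0.0002] q6 -134.9 f [ 0.17  0.02 -0.04] w 8.313850686628002e-05
blade-frame(phi=psi-90): radial 0.0332 tang 0.0236  in tool x,y:  0.023615363702160178 0.03323369774811991
```

View pics/c2.png

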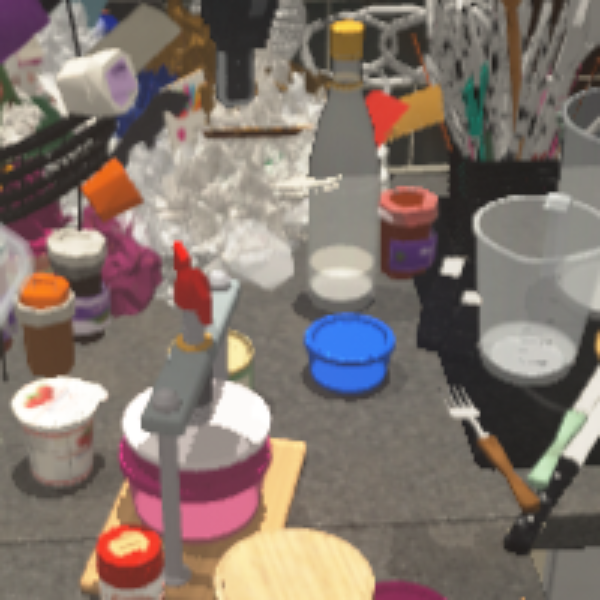

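The scene is undisturbed. The closed fingertip hangs over the press, at crop (237,95). Next I descend beside wing a and touch it.

Call:
{"op": "move_arm", "data": {
  "motion": [
    [[0,0,0.8],[0,0,0]],
    [[0,0,0.8],[0,0,0]],
    [[0,0,0.7],[0,0,0]],
    [[0,0,0.5],[0,0,0]],
    [[0,0,0.26],[0,0,0]],
    [[0,0,0],[0,0,0]],
    [[-0.04,0,0],[0,0,0]],
    [[-0.04,0,0],[0,0,0]],
    [[-0.04,0,0],[0,0,0]],
    [[0,0,0],[0,0,0]]
  ]
}}

```text
time_s: 6.35
position: [0.5195, 0.2299, 0.2308]
tool_rot: [[-0.554, -0.832, 0.001], [-0.832, 0.554, 0.0], [-0.001, -0.001, -1.0]]
ft_force: [-0.3, -0.1, 0.6]
grip_width: -0.0001
gripper_force: 0.0
```

```bash
python3 st.py
```

```text
t 6.35 p [0.5195 0.2299 0.2308] psi -123.67 tilt [0.001  0.0003] q6 -134.4 f [-0.32 -0.09  0.64] w -6.784014634711807e-05
blade-frame(phi=psi-90): radial 0.0331 tang 0.0172  in tool x,y:  0.017223843425733392 0.033127109136375725
```

Call:
{"op": "move_arm", "data": {
  "motion": [
    [[-0.071,0.0323,0.004],[0,0,0.75]],
    [[-0.071,0.0323,0.004],[0,0,0.75]],
    [[-0.071,0.0323,0.004],[0,0,0.75]],
    [[-0.071,0.0323,0.004],[0,0,0.75]],
    [[-0.071,0.0323,0.004],[0,0,0.75]],
    [[-0.071,0.0323,0.004],[0,0,0.75]],
    [[-0.071,0.0323,0.004],[0,0,0.75]],
    [[-0.071,0.0323,0.004],[0,0,0.75]]
  ]
}}

```text
time_s: 7.15
position: [0.5342, 0.2562, 0.229]
tool_rot: [[-0.99, -0.141, -0.001], [-0.141, 0.99, 0.0], [0.001, 0.0, -1.0]]
ft_force: [-2.0, 0.7, 0.8]
grip_width: -0.0002
gripper_force: 0.8
```

```bash
python3 st.py;  python3 - <<'E'
from h import *
a=shot('scene','s3');b=shot('top','t3');c=np.hstack([cv2.resize(x[...,::-1],(400,400)) for x in (a['frame'][110:210,210:310],b['frame'][120:220,197:297])]); cv2.imwrite('pics/c3.png',c)
E
```

```text
t 7.15 p [0.5342 0.2562 0.229 ] psi -171.91 tilt [-0.0006  0.0003] q6 -83.9 f [-1.99  0.73  0.85] w -0.00018811538894207558
blade-frame(phi=psi-90): radial 0.0331 tang 0.0179  in tool x,y:  0.01792363091312781 0.03314390226033236
```

View pics/c3.png

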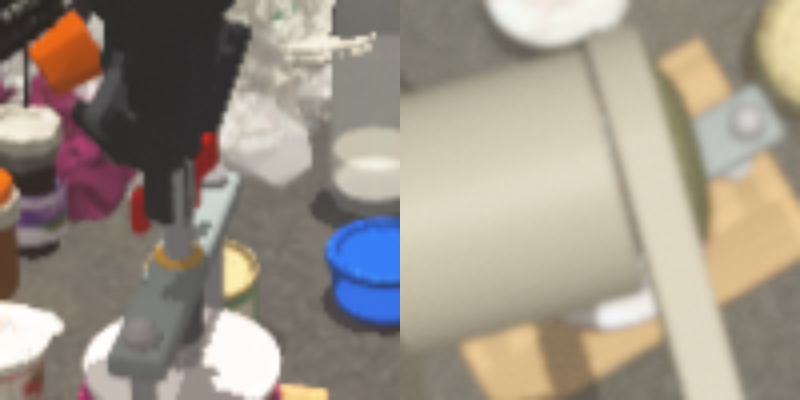

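The fingertip sits behind wing a and pushes with about 2 N, and the wings (left panel, red at (140,205) and (205,150)) have turned clockwise. Continuing the stroke.

Call:
{"op": "move_arm", "data": {
  "motion": [
    [[-0.071,0.0323,0.004],[0,0,0.75]],
    [[-0.071,0.0323,0.004],[0,0,0.75]],
    [[-0.071,0.0323,0.004],[0,0,0.75]],
    [[-0.071,0.0323,0.004],[0,0,0.75]],
    [[-0.071,0.0323,0.004],[0,0,0.75]],
    [[-0.071,0.0323,0.004],[0,0,0.75]],
    [[-0.071,0.0323,0.004],[0,0,0.75]],
    [[-0.071,0.0323,0.004],[0,0,0.75]],
    [[-0.071,0.0323,0.004],[0,0,0.75]],
    [[-0.071,0.0323,0.004],[0,0,0.75]],
    [[-0.071,0.0323,0.004],[0,0,0.75]],
    [[-0.071,0.0323,0.004],[0,0,0.75]],
    [[-0.071,0.0323,0.004],[0,0,0.75]],
    [[-0.071,0.0323,0.004],[0,0,0.75]],
    [[-0.071,0.0323,0.004],[0,0,0.75]],
    [[-0.071,0.0323,0.004],[0,0,0.75]],
    [[-0.071,0.0323,0.004],[0,0,0.75]],
    [[-0.071,0.0323,0.004],[0,0,0.75]]
  ]
}}

```text
time_s: 9.05
position: [0.5918, 0.237, 0.2252]
tool_rot: [[0.169, 0.986, 0.0], [0.986, -0.169, 0.001], [0.001, 0.0, -1.0]]
ft_force: [0.0, 0.9, -0.6]
grip_width: -0.0004
gripper_force: 0.8
```

```bash
python3 st.py
```

```text
t 9.05 p [0.5918 0.237  0.2252] psi 80.26 tilt [0.0003 0.0006] q6 20.9 f [ 0.03  0.91 -0.6 ] w -0.00039795774459859366
blade-frame(phi=psi-90): radial 0.0328 tang 0.0169  in tool x,y:  0.016923570070485578 0.03281388342500811
```

Call:
{"op": "move_arm", "data": {
  "motion": [
    [[-0.071,0.0323,0.004],[0,0,0.75]],
    [[-0.071,0.0323,0.004],[0,0,0.75]],
    [[-0.071,0.0323,0.004],[0,0,0.75]],
    [[-0.071,0.0323,0.004],[0,0,0.75]],
    [[-0.071,0.0323,0.004],[0,0,0.75]],
    [[-0.071,0.0323,0.004],[0,0,0.75]],
    [[-0.071,0.0323,0.004],[0,0,0.75]],
    [[-0.071,0.0323,0.004],[0,0,0.75]],
    [[-0.071,0.0323,0.004],[0,0,0.75]],
    [[-0.071,0.0323,0.004],[0,0,0.75]],
    [[-0.071,0.0323,0.004],[0,0,0.75]],
    [[-0.071,0.0323,0.004],[0,0,0.75]],
    [[-0.071,0.0323,0.004],[0,0,0.75]],
    [[-0.071,0.0323,0.004],[0,0,0.75]],
    [[-0.071,0.0323,0.004],[0,0,0.75]],
    [[-0.071,0.0323,0.004],[0,0,0.75]],
    [[-0.071,0.0323,0.004],[0,0,0.75]],
    [[-0.071,0.0323,0.004],[0,0,0.75]],
    [[-0.071,0.0323,0.004],[0,0,0.75]],
    [[-0.071,0.0323,0.004],[0,0,0.75]]
  ]
}}

```text
time_s: 11.05
position: [0.5486, 0.189, 0.2215]
tool_rot: [[0.769, -0.64, 0.002], [-0.64, -0.769, -0.0], [0.001, -0.001, -1.0]]
ft_force: [1.5, -0.5, 0.3]
grip_width: 0.0003
gripper_force: 0.7
```

```bash
python3 st.py
```

```text
t 11.05 p [0.5486 0.189  0.2215] psi -39.76 tilt [ 0.0017 -0.    ] q6 137.1 f [ 1.55 -0.54  0.29] w 0.0002644042758158156
blade-frame(phi=psi-90): radial 0.0335 tang 0.0175  in tool x,y:  0.017453835815685312 0.03345738065367457
```

Call:
{"op": "move_arm", "data": {
  "motion": [
    [[0.1,0,0],[0,0,0]],
    [[0.11,0,0],[0,0,0]],
    [[0,0,-0.5],[0,0,0]],
    [[0,0,-0.5],[0,0,0]],
    [[0,0,0],[0,0,-1]],
    [[0,0,0],[0,0,-1]],
    [[0,0,0],[0,0,-1]],
    [[0,0,0],[0,0,-1]],
    [[0,0,0],[0,0,-1]],
    [[0,0,0],[0,0,-1]],
    [[0,0,0],[0,0,-1]],
    [[0,0,0],[0,0,-1]],
    [[0,0,0],[0,0,-1]],
    [[0,0,0],[0,0,-1]],
    [[0,0,0],[0,0,-1]],
    [[0,0,0],[0,0,-1]],
    [[0,0,0],[0,0,-1]],
    [[0,0,0],[0,0,-1]],
    [[0,0,0],[0,0,-1]],
    [[0,0,0],[0,0,-1]]
  ]
}}

```text
time_s: 13.05
position: [0.557, 0.182, 0.2711]
tool_rot: [[0.02, 1.0, -0.0], [1.0, -0.02, -0.0], [-0.0, -0.0, -1.0]]
ft_force: [-0.5, -0.4, -0.0]
grip_width: -0.0002
gripper_force: 0.0
```

Call:
{"op": "move_arm", "data": {
  "motion": [
    [[0,0,0],[0,0,-1]],
    [[0,0,0],[0,0,-1]],
    [[0,0,0],[0,0,-1]],
    [[0,0,0],[0,0,-1]],
    [[0,0,0],[0,0,-1]],
    [[0,0,0],[0,0,-1]],
    [[0,0,0],[0,0,-1]],
    [[0,0,0],[0,0,-1]],
    [[0,0,0],[0,0,-1]],
    [[0,0,0],[0,0,-1]],
    [[0,0,0],[0,0,-1]],
    [[0,0,0],[0,0,-1]],
    [[0,0,0],[0,0,-1]],
    [[0,0,0],[0,0,-1]],
    [[0,0,0],[0,0,-1]],
    [[0,0,0],[0,0,-1]],
    [[0,0,0],[0,0,-1]],
    [[0,0,0],[0,0,-0.7]],
    [[0,0,0],[0,0,0]]
  ]
}}

```text
time_s: 14.95
position: [0.5569, 0.1821, 0.2711]
tool_rot: [[-0.641, -0.767, -0.0], [-0.767, 0.641, -0.0], [0.0, -0.0, -1.0]]
ft_force: [-0.5, -0.6, 1.2]
grip_width: 0.0003
gripper_force: 0.0
```

```bash
python3 st.py;  python3 - <<'E'
from h import *
a=shot('scene','s4');b=shot('top','t4');c=np.hstack([cv2.resize(x[...,::-1],(400,400)) for x in (a['frame'][110:210,210:310],b['frame'][120:220,197:297])]); cv2.imwrite('pics/c4.png',c)
E
python3 m.py s4
```

```text
t 14.95 p [0.5569 0.1821 0.2711] psi -129.89 tilt [-0.     -0.0001] q6 -133.6 f [-0.46 -0.56  1.18] w 0.0002549409546016644
blade-frame(phi=psi-90): radial -0.0283 tang 0.0334  in tool x,y:  0.03341789789310558 -0.02832920045186713
s4 red 449 z [0.1941 0.2    0.2117 0.2211 0.2229]
  dir 52.1 ext -0.0422 0.0437 ctr [0.55706126 0.22649254]
s4 white 360 z [0.0865 0.0881 0.09   0.0917 0.093 ]
s4 pink 691 z [0.0195 0.0272 0.0553 0.073  0.0751]
```

View pics/c4.png

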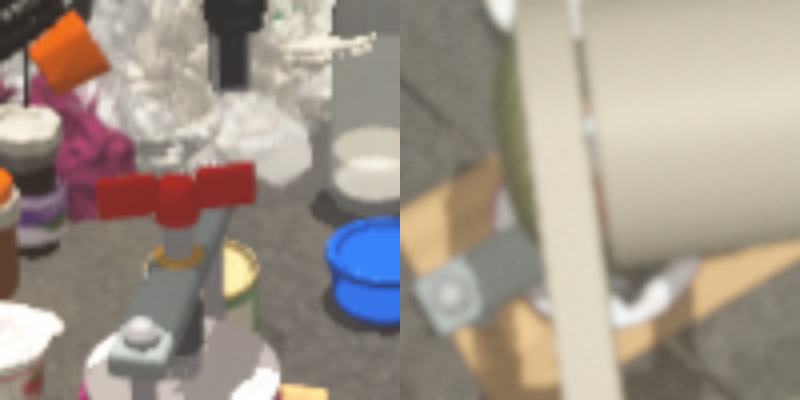

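The wings now lie along 52° (left panel, red blade from (100,195) to (255,185)), so the turn is 273° and the plate is down 9.2 mm, as expected. Starting the second stroke with the tool turned back.

Call:
{"op": "move_arm", "data": {
  "motion": [
    [[0,0,0.5],[0,0,0]],
    [[0,0,0.35],[0,0,0]],
    [[0,0,0.14],[0,0,0]],
    [[0,0.06,0],[0,0,0]],
    [[0,0.06,0],[0,0,0]],
    [[0.0424,0.0722,0.004],[0,0,0.75]],
    [[0.0424,0.0722,0.004],[0,0,0.75]],
    [[0.0424,0.0722,0.004],[0,0,0.75]],
    [[0.0424,0.0722,0.004],[0,0,0.75]],
    [[0.0424,0.0722,0.004],[0,0,0.75]]
  ]
}}

```text
time_s: 16.05
position: [0.533, 0.1941, 0.2219]
tool_rot: [[-0.942, -0.336, 0.003], [-0.336, 0.942, -0.0], [-0.003, -0.001, -1.0]]
ft_force: [1.9, -0.8, -0.4]
grip_width: 0.0001
gripper_force: 0.7
```

```bash
python3 st.py
```

```text
t 16.05 p [0.533  0.1941 0.2219] psi -160.34 tilt [ 0.0028 -0.    ] q6 -101.6 f [ 1.93 -0.78 -0.44] w 6.357926342485571e-05
blade-frame(phi=psi-90): radial -0.0220 tang 0.0329  in tool x,y:  0.032944814397604195 -0.021971026227117038
```

Call:
{"op": "move_arm", "data": {
  "motion": [
    [[0.0424,0.0722,0.004],[0,0,0.75]],
    [[0.0424,0.0722,0.004],[0,0,0.75]],
    [[0.0424,0.0722,0.004],[0,0,0.75]],
    [[0.0424,0.0722,0.004],[0,0,0.75]],
    [[0.0424,0.0722,0.004],[0,0,0.75]],
    [[0.0424,0.0722,0.004],[0,0,0.75]],
    [[0.0424,0.0722,0.004],[0,0,0.75]],
    [[0.0424,0.0722,0.004],[0,0,0.75]],
    [[0.0424,0.0722,0.004],[0,0,0.75]],
    [[0.0424,0.0722,0.004],[0,0,0.75]],
    [[0.0424,0.0722,0.004],[0,0,0.75]],
    [[0.0424,0.0722,0.004],[0,0,0.75]],
    [[0.0424,0.0722,0.004],[0,0,0.75]],
    [[0.0424,0.0722,0.004],[0,0,0.75]],
    [[0.0424,0.0722,0.004],[0,0,0.75]],
    [[0.0424,0.0722,0.004],[0,0,0.75]],
    [[0.0424,0.0722,0.004],[0,0,0.75]],
    [[0.0424,0.0722,0.004],[0,0,0.75]],
    [[0.0424,0.0722,0.004],[0,0,0.75]],
    [[0.0424,0.0722,0.004],[0,0,0.75]]
  ]
}}

```text
time_s: 18.05
position: [0.5405, 0.2635, 0.2178]
tool_rot: [[0.179, 0.984, 0.001], [0.984, -0.179, 0.001], [0.001, 0.001, -1.0]]
ft_force: [-2.4, 0.5, 0.9]
grip_width: -0.0001
gripper_force: 0.8
```

```bash
python3 st.py
```

```text
t 18.05 p [0.5405 0.2635 0.2178] psi 79.69 tilt [0.0011 0.001 ] q6 25.0 f [-2.37  0.49  0.87] w -9.081679171596352e-05
blade-frame(phi=psi-90): radial -0.0225 tang 0.0341  in tool x,y:  0.0341207229084282 -0.022527289304055557
```

Call:
{"op": "move_arm", "data": {
  "motion": [
    [[0.0424,0.0722,0.004],[0,0,0.75]],
    [[0.0424,0.0722,0.004],[0,0,0.75]],
    [[0.0424,0.0722,0.004],[0,0,0.75]],
    [[0.0424,0.0722,0.004],[0,0,0.75]],
    [[0.0424,0.0722,0.004],[0,0,0.75]],
    [[0.0424,0.0722,0.004],[0,0,0.75]],
    [[0.0424,0.0722,0.004],[0,0,0.75]],
    [[0.0424,0.0722,0.004],[0,0,0.75]],
    [[0.0424,0.0722,0.004],[0,0,0.75]],
    [[0.0424,0.0722,0.004],[0,0,0.75]],
    [[0.0424,0.0722,0.004],[0,0,0.75]],
    [[0.0424,0.0722,0.004],[0,0,0.75]],
    [[0.0424,0.0722,0.004],[0,0,0.75]],
    [[0.0424,0.0722,0.004],[0,0,0.75]],
    [[0.0424,0.0722,0.004],[0,0,0.75]],
    [[0.0424,0.0722,0.004],[0,0,0.75]],
    [[0.0424,0.0722,0.004],[0,0,0.75]],
    [[0.0424,0.0722,0.004],[0,0,0.75]],
    [[0.0424,0.0722,0.004],[0,0,0.75]]
  ]
}}

```text
time_s: 19.95
position: [0.5969, 0.226, 0.2141]
tool_rot: [[0.826, -0.564, 0.003], [-0.564, -0.826, 0.001], [0.002, -0.002, -1.0]]
ft_force: [1.2, 1.8, -1.5]
grip_width: 0.0002
gripper_force: 0.8
```

```bash
python3 st.py; python3 -c "
from h import *
shot('scene','s5')"; python3 m.py s5
```

```text
t 19.95 p [0.5969 0.226  0.2141] psi -34.32 tilt [0.0026 0.0009] q6 134.4 f [ 1.19  1.83 -1.49] w 0.00022491833866124028
blade-frame(phi=psi-90): radial -0.0228 tang 0.0332  in tool x,y:  0.033236322845801296 -0.0228135624673971
s5 red 221 z [0.1862 0.1929 0.2062 0.2139 0.2157]
  dir 149.6 ext -0.0381 0.0454 ctr [0.55344028 0.22775284]
s5 white 461 z [0.0786 0.0802 0.0819 0.0834 0.0848]
s5 pink 576 z [0.0193 0.0258 0.0501 0.0709 0.0737]
```

Call:
{"op": "move_arm", "data": {
  "motion": [
    [[0,-0.06,0],[0,0,0]],
    [[0,-0.06,0],[0,0,0]],
    [[0,0,-0.5],[0,0,0]],
    [[0,0,-0.5],[0,0,0]],
    [[0,0,0],[0,0,-1]],
    [[0,0,0],[0,0,-1]],
    [[0,0,0],[0,0,-1]],
    [[0,0,0],[0,0,-1]],
    [[0,0,0],[0,0,-1]],
    [[0,0,0],[0,0,-1]],
    [[0,0,0],[0,0,-1]],
    [[0,0,0],[0,0,-1]],
    [[0,0,0],[0,0,-1]],
    [[0,0,0],[0,0,-1]],
    [[0,0,0],[0,0,-1]],
    [[0,0,0],[0,0,-1]],
    [[0,0,0],[0,0,-1]],
    [[0,0,0],[0,0,-1]],
    [[0,0,0],[0,0,-1]],
    [[0,0,0],[0,0,-1]]
  ]
}}

```text
time_s: 22.0
position: [0.5999, 0.2311, 0.2631]
tool_rot: [[-0.076, 0.997, 0.0], [0.997, 0.076, 0.0], [-0.0, 0.0, -1.0]]
ft_force: [0.2, 0.1, -0.2]
grip_width: 0.0002
gripper_force: 0.0
```

Call:
{"op": "move_arm", "data": {
  "motion": [
    [[0,0,0],[0,0,-1]],
    [[0,0,0],[0,0,-1]],
    [[0,0,0],[0,0,-1]],
    [[0,0,0],[0,0,-1]],
    [[0,0,0],[0,0,-1]],
    [[0,0,0],[0,0,-1]],
    [[0,0,0],[0,0,-1]],
    [[0,0,0],[0,0,-1]],
    [[0,0,0],[0,0,-1]],
    [[0,0,0],[0,0,-1]],
    [[0,0,0],[0,0,-1]],
    [[0,0,0],[0,0,-1]],
    [[0,0,0],[0,0,-1]],
    [[0,0,0],[0,0,-1]],
    [[0,0,0],[0,0,-1]],
    [[0,0,0],[0,0,-1]],
    [[0,0,0],[0,0,-1]],
    [[0,0,0],[0,0,0]]
  ]
}}

```text
time_s: 23.8
position: [0.5999, 0.231, 0.263]
tool_rot: [[-0.641, -0.767, 0.0], [-0.767, 0.641, 0.0], [-0.0, -0.0, -1.0]]
ft_force: [0.4, 0.2, -0.6]
grip_width: -0.0001
gripper_force: 0.0
```

```bash
python3 st.py; python3 -c "
from h import *
a=shot('scene','s6');cv2.imwrite('pics/c6.png',cv2.resize(a['frame'][130:260,210:310][...,::-1],(462,600),interpolation=cv2.INTER_CUBIC))"; python3 m.py s6
```

```text
t 23.8 p [0.5999 0.231  0.263 ] psi -129.9 tilt [0.0003 0.    ] q6 -129.6 f [ 0.43  0.18 -0.62] w -5.8646380142126254e-05
blade-frame(phi=psi-90): radial -0.0299 tang -0.0317  in tool x,y:  -0.03170084158727448 -0.02992119032710225
s6 red 225 z [0.1854 0.1933 0.2064 0.214  0.2159]
  dir 149.5 ext -0.046 0.0456 ctr [0.55676338 0.22580362]
s6 white 498 z [0.0783 0.08   0.0815 0.0831 0.0849]
s6 pink 578 z [0.0191 0.0258 0.0499 0.0707 0.0734]
```

View pics/c6.png

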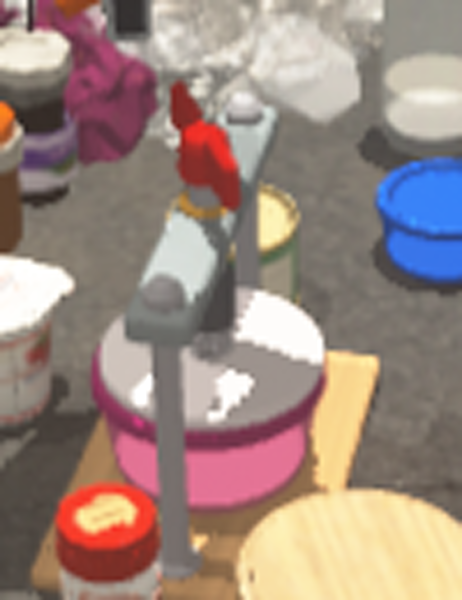

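The wings lie along 149.5°, so total turn is 535.6° and the plate is down about 17.7 mm. In the crop the plate appears right on the dark lid rim at (210,430), so contact is about there. Third stroke now.

Call:
{"op": "move_arm", "data": {
  "motion": [
    [[0,0,0],[0,0,-1]],
    [[0,0,0],[0,0,-0.18]],
    [[0,0,0.5],[0,0,0]],
    [[0,0,0.33],[0,0,0]],
    [[0,0,0.14],[0,0,0]],
    [[0.08,0,0],[0,0,0]],
    [[0.08,0,0],[0,0,0]],
    [[0.0746,-0.0346,0.004],[0,0,0.75]],
    [[0.0746,-0.0346,0.004],[0,0,0.75]],
    [[0.0746,-0.0346,0.004],[0,0,0.75]],
    [[0.0746,-0.0346,0.004],[0,0,0.75]]
  ]
}}

```text
time_s: 24.95
position: [0.5918, 0.2079, 0.2148]
tool_rot: [[-0.819, -0.574, 0.002], [-0.574, 0.819, 0.001], [-0.002, -0.001, -1.0]]
ft_force: [0.2, 1.6, 0.8]
grip_width: -0.0002
gripper_force: 0.7
```

```bash
python3 st.py
```

```text
t 24.95 p [0.5918 0.2079 0.2148] psi -144.94 tilt [0.0023 0.001 ] q6 -116.5 f [0.16 1.61 0.79] w -0.0001564908250163496
blade-frame(phi=psi-90): radial -0.0350 tang -0.0185  in tool x,y:  -0.018499099450698823 -0.035004178043537726
```

Call:
{"op": "move_arm", "data": {
  "motion": [
    [[0.0746,-0.0346,0.004],[0,0,0.75]],
    [[0.0746,-0.0346,0.004],[0,0,0.75]],
    [[0.0746,-0.0346,0.004],[0,0,0.75]],
    [[0.0746,-0.0346,0.004],[0,0,0.75]],
    [[0.0746,-0.0346,0.004],[0,0,0.75]],
    [[0.0746,-0.0346,0.004],[0,0,0.75]],
    [[0.0746,-0.0346,0.004],[0,0,0.75]],
    [[0.0746,-0.0346,0.004],[0,0,0.75]],
    [[0.0746,-0.0346,0.004],[0,0,0.75]],
    [[0.0746,-0.0346,0.004],[0,0,0.75]],
    [[0.0746,-0.0346,0.004],[0,0,0.75]],
    [[0.0746,-0.0346,0.004],[0,0,0.75]],
    [[0.0746,-0.0346,0.004],[0,0,0.75]],
    [[0.0746,-0.0346,0.004],[0,0,0.75]],
    [[0.0746,-0.0346,0.004],[0,0,0.75]],
    [[0.0746,-0.0346,0.004],[0,0,0.75]],
    [[0.0746,-0.0346,0.004],[0,0,0.75]],
    [[0.0746,-0.0346,0.004],[0,0,0.75]],
    [[0.0746,-0.0346,0.004],[0,0,0.75]],
    [[0.0746,-0.0346,0.004],[0,0,0.75]]
  ]
}}

```text
time_s: 26.95
position: [0.5239, 0.2037, 0.2109]
tool_rot: [[-0.088, 0.996, 0.002], [0.996, 0.088, -0.0], [-0.001, 0.002, -1.0]]
ft_force: [0.4, -1.8, 1.0]
grip_width: -0.0
gripper_force: 0.8
```

```bash
python3 st.py; python3 -c "
from h import *
shot('scene','s7')"; python3 m.py s7
cat > pl.py <<'E'
from h import *
import sys
# plate-top height over one fixed world disc region (pixels common to all shots), normalised by scene calibration
for n in sys.argv[1:]:
    d=load(n); f=d['frame'].astype(int); m=(f.max(-1)-f.min(-1)<40)&(f.min(-1)>90)
    v,u=np.nonzero(m&(d['depth']>0)); c=np.array([P(d,x,y) for x,y in zip(u,v)])
    r=np.linalg.norm(c[:,:2]-[.5566,.2259],axis=1); a=np.degrees(np.arctan2(c[:,1]-.2259,c[:,0]-.5566))
    k=c[(r>.03)&(r<.05)&(c[:,2]>.065)&(c[:,2]<.115)]; print(n,len(k),k[:,2].mean().round(5),np.median(k[:,2]).round(5))
E
python3 pl.py s1 s4 s5 s6 s7
```

```text
t 26.95 p [0.5239 0.2037 0.2109] psi 95.04 tilt [ 0.0024 -0.0003] q6 4.2 f [ 0.36 -1.84  1.04] w -4.0280223541493205e-05
blade-frame(phi=psi-90): radial -0.0345 tang -0.0193  in tool x,y:  -0.01927466264927189 -0.03453795138980602
s7 red 394 z [0.181  0.1872 0.1986 0.2079 0.2106]
  dir -169.6 ext -0.0429 0.0437 ctr [0.5562465  0.22583491]
s7 white 339 z [0.0788 0.0801 0.0817 0.0833 0.0845]
s7 pink 583 z [0.0197 0.0258 0.0503 0.071  0.0738]
s1 354 0.09834 0.09921
s4 364 0.08914 0.09012
s5 367 0.08185 0.08192
s6 366 0.08167 0.08174
s7 365 0.0817 0.08169
```

The plate has stopped, at 17.5 mm of travel, so contact came at about 525°. The total is now about 675° and the target about 705°, so 30° more, then back off and withdraw.

Call:
{"op": "move_arm", "data": {
  "motion": [
    [[0.0746,-0.0346,0.004],[0,0,0.75]],
    [[0.0746,-0.0346,0.004],[0,0,0.75]],
    [[0.0746,-0.0346,0.004],[0,0,0.75]],
    [[0.0746,-0.0346,0.004],[0,0,0.75]],
    [[0.0746,-0.0346,0.004],[0,0,0.75]],
    [[0,0,0],[0,0,0]],
    [[-0.1,0,0],[0,0,0]],
    [[-0.1,0,0],[0,0,0]],
    [[0,0,-0.6],[0,0,0]],
    [[0,0,-0.8],[0,0,0]],
    [[0,0,-0.8],[0,0,0]],
    [[0,0,-0.8],[0,0,0]],
    [[0,0,0],[0,0,0]]
  ]
}}

```text
time_s: 28.3
position: [0.5139, 0.214, 0.3642]
tool_rot: [[0.416, 0.91, 0.011], [0.91, -0.416, 0.002], [0.006, 0.009, -1.0]]
ft_force: [-0.2, 0.2, -0.9]
grip_width: -0.0002
gripper_force: 0.0
```

```bash
python3 st.py; python3 -c "
from h import *
a=shot('scene','s8');cv2.imwrite('pics/c8.png',cv2.resize(a['frame'][110:270,190:350][...,::-1],(600,600),interpolation=cv2.INTER_CUBIC))"; python3 m.py s8; python3 pl.py s1 s8
```

```text
t 28.3 p [0.5139 0.214  0.3642] psi 65.45 tilt [0.0105 0.002 ] q6 35.0 f [-0.19  0.21 -0.88] w -0.00018203751711072286
blade-frame(phi=psi-90): radial -0.0339 tang -0.0285  in tool x,y:  -0.028542420600328067 -0.03385149249703289
s8 red 275 z [0.1798 0.1859 0.1998 0.2078 0.2098]
  dir 159.0 ext -0.042 0.045 ctr [0.55516018 0.2264523 ]
s8 white 477 z [0.0789 0.0802 0.0817 0.0833 0.0846]
s8 pink 573 z [0.0191 0.0262 0.0504 0.0708 0.0741]
s1 354 0.09834 0.09921
s8 370 0.08175 0.08176
```

View pics/c8.png

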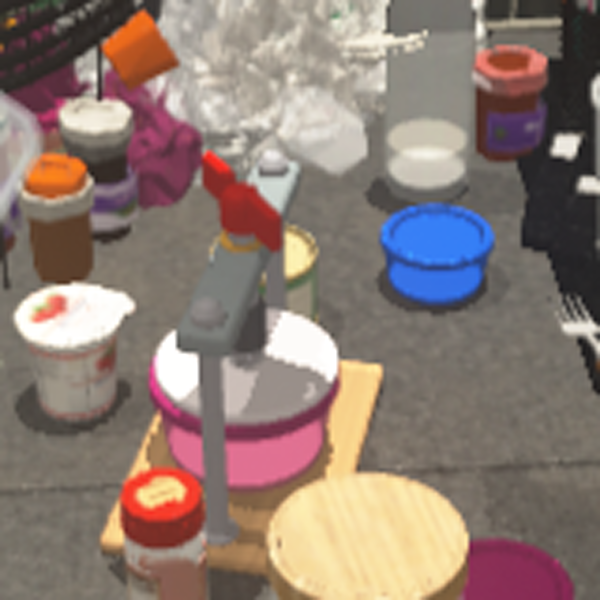

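The plate rests on the lid (crop (245,365)). Total turn is 706°, about 183° past contact. The tub and bystanders are unmoved and the hand is clear above.

```bash
python3 -c "
from rig import env
print(env.close_job())"
```

```text
the job is handed in; nothing more can be done
None
```

I pushed the wing screw clockwise about 706° in three strokes, roughly half a turn (about 183°) past the plate meeting the lid, then took the hand clear. The tub and the things around it looked undisturbed in the last picture, and I handed the job in at 28.3 s; no verdict came back.

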